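# Coating check on a spare column, still in its carton

## Robot

A 6-joint arm with a two-finger parallel gripper is mounted at the origin on a cart in front of the work surface, level with it; the furniture and walls round the work are solid. World frame = base frame: x ahead of the robot, y to its left, z up, the work surface at z = 0. Lengths are in m, angles in rad, forces in N, time in s.
With the tool pointing down it reaches from about 0.3 to 0.875 m from the base axis. Payload 6.4 kg.
Tool frame: the origin (TCP) lies at the very end of the fingers, on their centre line; the grasp point (between the pads) lies 19 mm behind it; z points along the fingers, y is the line along which they close (so a half turn about z gives the same grasp; the last joint's range is limited). The gripper opens to 85 mm and grips with 20 to 120 N. Pads are 22 mm wide; open, the fingers measure 114 mm over their backs; the gripper's body (76 mm by 85 mm) begins 54 mm behind the grasp point. The pads swing forward as they close: fully open they stand 13 mm farther back than shut.
Start: joints at [-1.361, 0.181, 1.607, -0, 1.354, -0.206], TCP at [0.232, -0.526, 0.231] pointing down, gripper open.
Joint ranges: [-2.99, 2.99], [-0.89, 2.07], [0.3, 2.58], [-1.14, 4.28], [0, 2.63], [-3.12, 3.12]. Speed limits (rad/s): [2.57, 2.57, 3.01, 3.14, 3.14, 3.14].

## Interface

Orientations are given as a unit quaternion [w, x, y, z].
In Python, from bench import ctrl gives the robot as it stands.
- The arm moves only by the tool jog_arm, never from a script. Its argument "series" is a list that holds one entry, the list of rows, each a list of 7 numbers: the shift along the tool's x, y, z in mm, then the turn, a rotation vector about the tool's x, y, z in rad, then the finger opening in mm, from 0 to 85.4. In form: [[[tx, ty, tz, rx, ry, rz, gripper], ...]]. A call has exactly 10 rows; each row shifts and turns the commanded pose from where the row before left it, along the tool's axes as they then stand; what a row does not reach is not made up. A row lasts 1/10 s, in which the tool goes at most 50 mm and 8.59 degrees, less where a joint would pass 70% of its speed; a pose out of reach is approached as far as the arm can. A call with a gripper value outside its range is refused whole. The fingers move at their own pace and stop on an object; the grip force is fixed at half the most. Time passes only in rows, so rows that do not move let the fingers close, or fill a call up. It gives the time, the measured TCP pose, the force, the opening and the grip force at its end, in the units of the state.
- ctrl.get_obs(): the state, without advancing time (a new reading comes with each control period).
- ctrl.camera(name): name is "side" or "top" or "wrist"; returns a dict with "frame" (384x512x3 uint8, blue, green, red), "z_map" (384x512 float32, m along the optical axis (not along the pixel's ray), 0 where there is no reading), "fx", "fy", "cx", "cy" (pixels), "xyz" and "rotation" of the camera in the world. Camera axes: x right, y down, z forward; pixel columns grow to the right and rows downward; lengths in m; the calibration is good to about 2 mm. A picture is of the moment at which its call begins.
- ctrl.hand_in(): hands the job in; it is judged then, once.
The state is a dict: "time_s": time; "q": joint angles; "dq": joint speeds; "joint_efforts": joint torques, N m; "eef_pos": TCP position; "eef_rot": TCP orientation; "wrist_force": force on the tool from outside, world axes, zero at the start; "torque": the same for the moment, N m; "opening": opening from 0.0 (shut) to 1.0 (fully open); "grasp_force": force on a finger pad.
Only numpy, scipy, OpenCV 4.12 (cv2) and the standard library are available. Lean on these libraries where they do the work, as an engineer would, in place of code of your own. Each camera call takes 0.05 s, during which the arm holds its last target. There are 200 camera calls.

## Task

A painted spare column for the microscope has come in and its coating thickness has to be read where the inspector marked it. First fold both long flaps of the carton well back out of the way; then lift the gauge out of its dock and set its V foot gently astride the column on the marked cross between the two tape strips, the gauge upright and its V groove in line with the column, pressing until the sprung foot is about half way in. Finish while still gripping it and holding it there for the reading; do not let go, and leave the other things on the table where they are.

Things in the scene. Friction and masses are not known exactly. Their poses are not given: they have to be found in the camera images.
- carton: Heavy cardboard shipping carton (it does not move), 130 mm (its x) x 240 mm (its y) x 100 mm high, board 4 mm, open at the top between its two long flaps. Origin: centre of the underside; z up. Inside, dark foam up to 62 mm above the table carries the column along the carton's y, midway between the long sides.
- column: Pale painted round column, 40 mm in diameter and 170 mm long, plus a bare steel spigot of 28 mm diameter at its +y end; lies level and immovable in the foam. Origin: on its axis, at mid-length, 66 mm above the table; its y is the column's axis; the crown (top line) is at 86 mm, 14 mm below the carton's rim.
- test_spot: The marked spot: a small dark cross, 12 mm, on the crown of the column, midway between two cream strips of masking tape 8 mm wide that go round the column with 44 mm clear between them. Origin: the centre of the cross, on the crown; y along the column, z up.
- flap_near (a joint): Long flap on the -x rim of the carton (the robot's side), 63 mm deep, 236 mm wide, 4 mm thick. Angle in rad: 0 = shut flat over the carton, 1.57 = upright, more = folded back outward, stop at 3.6. A stiff crease: it stays where it is left, and 1 N at its edge swings it.
- flap_far (a joint): The same kind of flap on the +x rim of the carton, away from the robot; same meaning of the angle.
- flap_near_hinge (a point): Middle of the crease of flap_near, on the carton's rim, 100 mm above the table; the crease runs along the carton's y.
- flap_far_hinge (a point): Middle of the crease of flap_far, on the other rim, 100 mm above the table.
- dock: Fixed dock of the gauge: grey block 70 x 64 mm on a black base 86 x 80 mm, rim 50 mm above the table, with a rectangular pocket from which the gauge is lifted straight up by 36 mm or more. Origin: centre of the underside.
- gauge: Hand-held coating gauge, 150 g, upright in the dock. Origin: contact point of its V foot with the foot out, on the centre line, 20 mm above the table in the dock; z up, x along the V groove. Above the origin: collar 50 x 31 mm at 30 to 40 mm, rests on the dock; grip body 40 (x) x 26 mm (y), flat sides, at 40 to 122 mm (top): grip across y. Foot 30 x 32 mm, cheeks reach 5 mm below the origin.
- gauge_tip (a point): The contact point of the V foot, on the sliding foot: it lies on the crown of the column when the foot sits astride it. It coincides with the gauge's origin while the foot is out, and slides up the gauge by the foot's travel.
- gauge_foot (a joint): Travel of the gauge's sprung V foot up into the gauge, in m: 0 = fully out, 0.008 = fully in (stop). It takes 1.5 N to start and 0.5 N more for each mm: 3.5 N half way.
- tape_roll: Roll of tan tape lying flat, 96 mm across, 48 mm high; a bystander.
- objective_case: Round two-tone lens case, 36 mm across, 62 mm high; a bystander.
- oil_bottle: Small dropper-capped bottle, 27 mm across, 78 mm high; a bystander.
Things that resemble listed ones, but are neither listed nor needed, are in the scene too. What is shaped like the gauge but blue or turquoise is not meant.

How it is judged:
By the outcome, as a careful person would: the job done as asked, in the order asked, and still so for the second after the job is handed in, while the arm keeps its last pose, push and grip.
It also fails if it takes over 58 s, if anything falls off the work surface, if the arm or the gripper's body presses on something with over 40 N, if the wrist force passes 120 N, or if a joint passes its speed limit or range.

## Working session

There is one attempt and no reset: what is moved stays moved. The work goes in short steps, Python scripts to look and compute and a tool call to move; the robot and the scene stay as the last step left them, time stands still between calls to the robot, and variables do not carry over. Pictures are saved under pics/ and viewed, at most 10 in all, crops included, and the job is handed in when it is done.

Besides the shell and the picture viewer there is one more tool, called as name([rows], argument=value, ...), one row to a line, values as JSON. jog_arm: Moves the arm, as the interface text tells. Its arguments: {"type":"object","properties":{"series":{"type":"array"}},"required":["series"]}

```bash
mkdir -p pics; cat > h.py <<'E'
import numpy as np, cv2
from bench import ctrl
def cloud(c):
    z=c["z_map"]; v,u=np.mgrid[:z.shape[0],:z.shape[1]]
    p=np.dstack([(u-c["cx"])/c["fx"]*z,(v-c["cy"])/c["fy"]*z,z])
    w=p@np.array(c["rotation"]).T+np.array(c["xyz"]); w[z==0]=np.nan
    return w
def ray(c,u,v,h):
    d=np.array(c["rotation"])@np.array([(u-c["cx"])/c["fx"],(v-c["cy"])/c["fy"],1]); o=np.array(c["xyz"])
    return o+d*(h-o[2])/d[2]
E
python3 - <<'E'
from h import *
a=[]
for n in ["top","side","wrist"]:
    c=ctrl.camera(n); np.save(f"{n}0.npy",c,allow_pickle=True); print(n,c["xyz"],np.round(c["rotation"],3).tolist(),c["fx"],c["cx"],c["cy"])
    cv2.imwrite(f"pics/{n}0.png",cv2.resize(c["frame"],(800,600)))
print(ctrl.get_obs())
E
```

```text
top [ 0.46361152 -0.0754352   1.09606717] [0.031, -0.702, 0.711, -0.035] 416.02447857554 255.86476405537815 190.69916027313818
side [-0.08389389  0.88378227  0.51788774] [0.159, -0.249, 0.784, -0.546] 485.4164705775546 256.9482475162274 187.09410542706024
wrist [ 0.29434935 -0.49747103  0.37349351] [0.114, 0.83, -0.54, -0.076] 275.2434816781218 254.5808618791767 190.56915439450796
{'time_s': 0.15, 'q': array([-1.36129627e+00,  1.81392191e-01,  1.60777144e+00,  2.52821510e-05,
        1.35377472e+00, -2.06311642e-01]), 'dq': array([ 0.00063398, -0.00222092, -0.00355546, -0.00050327, -0.00234356,
       -0.00061005]), 'joint_efforts': array([ 9.05707093e-04, -4.45261002e+01, -3.51691997e+01, -2.72139223e-04,
        5.81746121e-03, -4.07898014e-06]), 'eef_pos': array([ 0.23219095, -0.52558418,  0.23058216]), 'eef_rot': array([-6.72871316e-04,  9.78465658e-01,  2.06408582e-01,  1.12700393e-05]), 'wrist_force': array([0.22051572, 0.09708152, 0.17828618]), 'torque': array([-0.00710357, -0.01141207, -0.04642238]), 'grasp_force': 0.0, 'opening': 0.997720641690588}
```

View pics/top0.png

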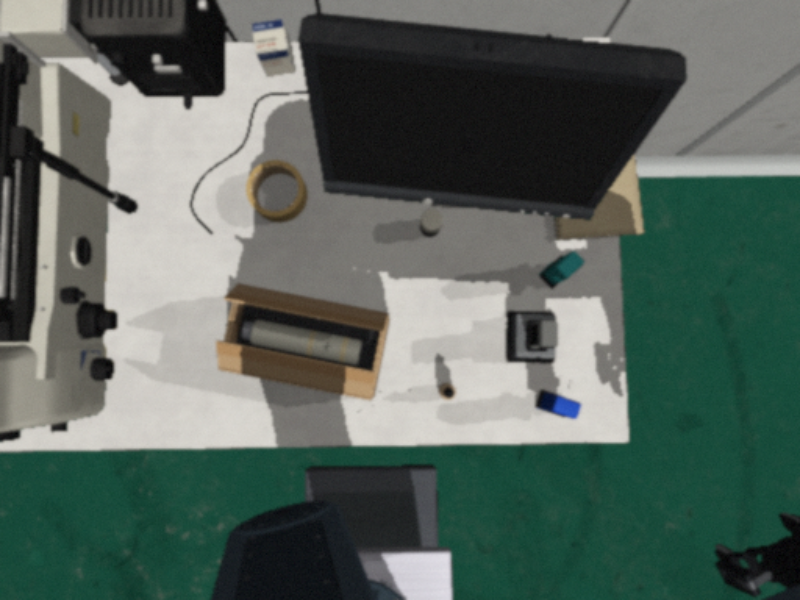

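View pics/side0.png

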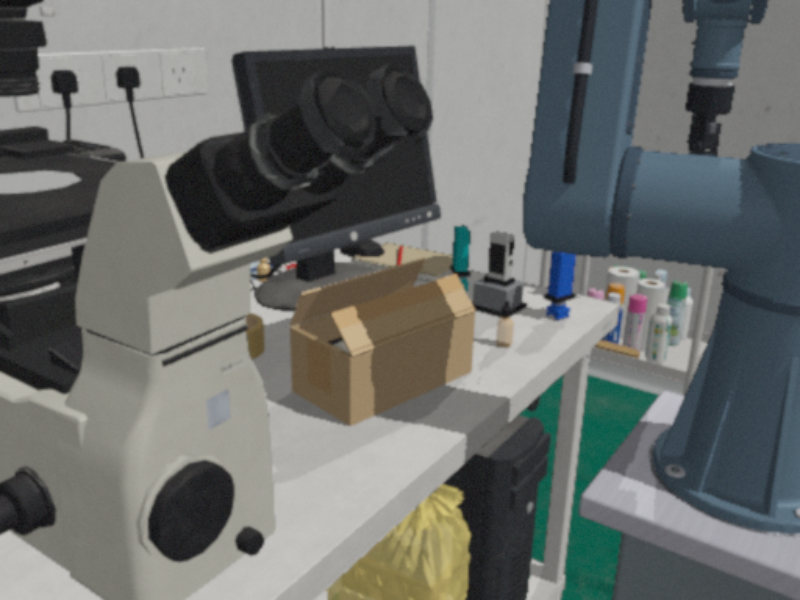

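The top view (800x600) shows the carton at about (303,342) with its column, the dock and grey gauge at (532,337), the bottle at (447,391), and blue and teal decoys at (558,404) and (563,268). The side view shows both flaps standing roughly upright. Next I'll measure from the two views.

```bash
python3 - <<'E'
from h import *
for n in ["top","side"]:
    c=np.load(n+"0.npy",allow_pickle=True).item(); w=cloud(c); f=c["frame"].astype(int)
    hsv=cv2.cvtColor(c["frame"],cv2.COLOR_BGR2HSV)
    # brown in carton area
    m=(hsv[...,1]>70)&(hsv[...,0]<25)&(w[...,0]>.3)&(w[...,0]<.62)&(w[...,1]>-.1)&(w[...,1]<.3)&(w[...,2]>.03)
    p=w[m]; print(n,"brown",len(p),p.min(0).round(3),p.max(0).round(3))
    hi=p[p[:,2]>.085]
    r=cv2.minAreaRect(p[:,:2].astype(np.float32)); print(r)
    np.save(n+"_br.npy",p)
    ax=[]
    # gauge/dock area
    m=(w[...,0]>.3)&(w[...,0]<.56)&(w[...,1]<-.12)&(w[...,1]>-.42)&(w[...,2]>.012)
    k,lab,st,ce=cv2.connectedComponentsWithStats(m.astype(np.uint8))
    for i in range(1,k):
        if st[i,4]<25: continue
        q=w[lab==i]; print(i,st[i],q.min(0).round(3),q.max(0).round(3),np.median(f[lab==i],0))
        for lo,hi_ in [(.015,.04),(.042,.056),(.06,.135),(.136,.15)]:
            s=q[(q[:,2]>lo)&(q[:,2]<hi_)]
            if len(s)>10: print("   ",lo,len(s),s.mean(0).round(4),s.min(0).round(3),s.max(0).round(3),cv2.minAreaRect(s[:,:2].astype(np.float32)))
c=np.load("top0.npy",allow_pickle=True).item(); 
im=c["frame"]; 
a=cv2.resize(im[175:265,130:260],None,fx=6,fy=6,interpolation=cv2.INTER_CUBIC)
cv2.imwrite("pics/carton.png",a)
E
```

```text
Traceback (most recent call last):
  File "h.py", line 6, in cloud
    w=p@np.array(c["rotation"]).T+np.array(c["xyz"]); w[z==0]=np.nan
      ~^~~~~~~~~~~~~~~~~~~~~~~~~~
ValueError: matmul: Input operand 1 has a mismatch in its core dimension 0, with gufunc signature (n?,k),(k,m?)->(n?,m?) (size 4 is different from 3)
```

```bash
sed -i 's/np.array(c\["rotation"\])/Rm(c)/g; 2a from scipy.spatial.transform import Rotation as R\ndef Rm(c): return R.from_quat(np.roll(c["rotation"],-1)).as_matrix()' h.py; cat > m1.py <<'E'
from h import *
for n in ["top","side"]:
    c=np.load(n+"0.npy",allow_pickle=True).item(); w=cloud(c); f=c["frame"].astype(int)
    hsv=cv2.cvtColor(c["frame"],cv2.COLOR_BGR2HSV)
    m=(hsv[...,1]>70)&(hsv[...,0]<25)&(w[...,0]>.3)&(w[...,0]<.62)&(w[...,1]>-.1)&(w[...,1]<.3)&(w[...,2]>.03)
    p=w[m]; print(n,"brown",len(p),p.min(0).round(3),p.max(0).round(3))
    r=cv2.minAreaRect(p[:,:2].astype(np.float32)); print(r)
    np.save(n+"_br.npy",p)
    m=(w[...,0]>.3)&(w[...,0]<.56)&(w[...,1]<-.12)&(w[...,1]>-.42)&(w[...,2]>.012)
    k,lab,st,ce=cv2.connectedComponentsWithStats(m.astype(np.uint8))
    for i in range(1,k):
        if st[i,4]<25: continue
        q=w[lab==i]; print(i,st[i],q.min(0).round(3),q.max(0).round(3),np.median(f[lab==i],0))
        for lo,hi_ in [(.015,.04),(.042,.056),(.06,.135),(.136,.15)]:
            s=q[(q[:,2]>lo)&(q[:,2]<hi_)]
            if len(s)>10: print("   ",lo,len(s),s.mean(0).round(4),s.min(0).round(3),s.max(0).round(3),cv2.minAreaRect(s[:,:2].astype(np.float32)))
c=np.load("top0.npy",allow_pickle=True).item(); 
im=c["frame"]; 
a=cv2.resize(im[175:265,130:260],None,fx=6,fy=6,interpolation=cv2.INTER_CUBIC)
cv2.imwrite("pics/carton.png",a)
E
python3 m1.py
```

```text
top brown 3468 [ 0.407 -0.063  0.031] [0.58  0.191 0.163]
((0.4925120770931244, 0.06584902107715607), (0.2399749606847763, 0.1323741227388382), 77.89213562011719)
4 [326 201  31  31 811] [ 0.457 -0.332  0.012] [ 0.534 -0.266  0.147] [78. 79. 78.]
    0.015 53 [ 0.4981 -0.2725  0.029 ] [ 0.465 -0.288  0.015] [ 0.534 -0.266  0.04 ] ((0.49909329414367676, -0.27738797664642334), (0.02041471190750599, 0.06851106882095337), 88.24409484863281)
    0.042 349 [ 0.4975 -0.2904  0.0503] [ 0.464 -0.332  0.043] [ 0.533 -0.266  0.056] ((0.4986799955368042, -0.2994426190853119), (0.06546691060066223, 0.0681021511554718), 89.21053314208984)
    0.06 150 [ 0.4957 -0.2888  0.0935] [ 0.474 -0.313  0.06 ] [ 0.522 -0.284  0.134] ((0.4981294274330139, -0.29874664545059204), (0.029887638986110687, 0.04728689789772034), 89.16216278076172)
    0.136 201 [ 0.4985 -0.2989  0.1423] [ 0.48  -0.313  0.136] [ 0.517 -0.286  0.147] ((0.4986625909805298, -0.2993881404399872), (0.026855360716581345, 0.03685964643955231), 89.3060302734375)
9 [280 245  12  11  99] [ 0.399 -0.17   0.014] [ 0.424 -0.144  0.08 ] [65. 81. 9
[... 1876 characters left out ...]
847635269), 84.8204345703125)
2 [348 161  20  41 589] [ 0.368 -0.345  0.012] [ 0.412 -0.294  0.125] [124.  70.  28.]
    0.015 104 [ 0.3862 -0.3146  0.0269] [ 0.369 -0.342  0.015] [ 0.41  -0.294  0.04 ] ((0.38343891501426697, -0.31720346212387085), (0.05525186285376549, 0.030281510204076767), 41.60719680786133)
    0.042 86 [ 0.3877 -0.3122  0.048 ] [ 0.372 -0.341  0.042] [ 0.412 -0.296  0.056] ((0.38303181529045105, -0.3131244480609894), (0.05181869491934776, 0.030546216294169426), 37.80757522583008)
    0.06 344 [ 0.3866 -0.3127  0.0919] [ 0.372 -0.34   0.061] [ 0.409 -0.298  0.125] ((0.3847549557685852, -0.3156973719596863), (0.04556289315223694, 0.025969989597797394), 36.690406799316406)
```

View pics/carton.png

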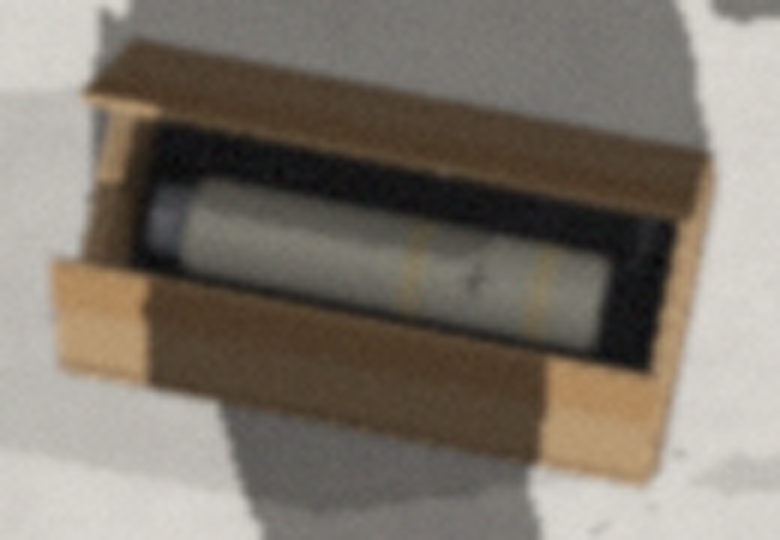

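The crop shows the column with its spigot at the left, tapes at x≈413 and 540, and the cross at about (477,280). Both flaps stand partly raised. Now the carton frame, flap profile and cross.

```bash
cat > m2.py <<'E'
from h import *
T=np.load("top0.npy",allow_pickle=True).item(); S=np.load("side0.npy",allow_pickle=True).item()
w=cloud(T)
# column: pale crown points, between z .07 and .09
hsv=cv2.cvtColor(T["frame"],cv2.COLOR_BGR2HSV)
m=(w[...,0]>.4)&(w[...,0]<.6)&(w[...,1]>-.07)&(w[...,1]<.2)&(w[...,2]>.072)&(w[...,2]<.092)&(hsv[...,1]<70)
m=cv2.erode(m.astype(np.uint8),np.ones((3,3)))>0
p=w[m]; print("col",len(p),np.percentile(p[:,2],[5,50,95,99]))
r=cv2.minAreaRect(p[:,:2].astype(np.float32)); print(r)
for h in (.086,): 
    x0=ray(T,209.5,221.7,h); print("cross",x0, w[221,209], w[222,210])
    for u,v in [(130+413/6,175+268/6),(130+540/6,175+292/6)]: print("tape",ray(T,u,v,h))
b=np.load("top_br.npy"); s=np.load("side_br.npy")
for yaw in [-.21]:
    ex=np.array([np.cos(yaw),np.sin(yaw)]); ey=np.array([-ex[1],ex[0]])
    for nm,q in(("top",b),("side",s)):
        X=(q[:,:2]-x0[:2])@ex; Y=(q[:,:2]-x0[:2])@ey
        print(nm,"Y",np.percentile(Y,[.5,99.5]),"X",np.percentile(X,[.5,99.5]))
        for lo in np.arange(-.11,.11,.01):
            k=(X>lo)&(X<lo+.01)&(Y>-.05)&(Y<.13)
            if k.sum()>8: print(round(lo,3),k.sum(),np.percentile(q[k,2],[5,50,95]).round(3))
    # line directions of flap edges
    for sg in (-1,1):
        X=(b[:,:2]-x0[:2])@ex;Y=(b[:,:2]-x0[:2])@ey
        k=(X*sg>.03)&(b[:,2]>.105); 
        A=np.c_[Y[k],b[k,2],np.ones(k.sum())]; print(sg,k.sum(),np.linalg.lstsq(A,X[k],rcond=None)[0],b[k,2].max())
E
python3 m2.py
```

```text
col 818 [0.07845843 0.08409555 0.08810304 0.08964688]
((0.4943285882472992, 0.07346518337726593), (0.18081849813461304, 0.032374307513237), 77.93570709228516)
cross [0.48410951 0.03020656 0.086     ] [0.48574849 0.03108784 0.08905153] [0.48333929 0.02884122 0.08753358]
tape [0.48936291 0.05599268 0.086     ]
tape [0.47902538 0.00483772 0.086     ]
top Y [-0.08270798  0.15406242] X [-0.06440664  0.06623054]
-0.07 150 [0.104 0.108 0.112]
-0.06 308 [0.11  0.116 0.121]
-0.05 320 [0.12  0.126 0.131]
-0.04 333 [0.132 0.137 0.143]
-0.03 344 [0.062 0.146 0.15 ]
0.03 103 [0.062 0.157 0.16 ]
0.04 350 [0.063 0.15  0.159]
0.05 295 [0.122 0.131 0.14 ]
0.06 190 [0.108 0.115 0.121]
side Y [-0.07730572  0.16052241] X [-0.06661154  0.06511385]
-0.07 2006 [0.034 0.072 0.106]
-0.06 405 [0.109 0.114 0.119]
-0.05 407 [0.118 0.124 0.131]
-0.04 423 [0.129 0.135 0.141]
-0.03 264 [0.14  0.144 0.147]
0.03 161 [0.148 0.154 0.156]
0.04 373 [0.131 0.14  0.15 ]
0.05 359 [0.088 0.12  0.129]
0.06 405 [0.064 0.098 0.111]
-1 1420 [ 3.39844933e-04  9.18398325e-01 -1.61116145e-01] 0.1456121574514786
1 1151 [-4.46124318e-04 -5.25580974e-01  1.23712844e-01] 0.16323815171003042
```

```bash
cat > m3.py <<'E'
from h import *
for n in("top","side"):
    c=np.load(n+"0.npy",allow_pickle=True).item(); w=cloud(c)
    for x in np.arange(.5,.95,.05):
        print(n,round(x,2),[ (lambda z: (round(float(np.percentile(z,98)),2) if len(z)>4 else None))(w[...,2][(w[...,0]>x)&(w[...,0]<x+.05)&(w[...,1]>y)&(w[...,1]<y+.05)]) for y in np.arange(-.4,.4,.05)])
E
python3 m3.py
cat >> h.py <<'E'
C=np.array([.4842,.0304]); YAW=-.2105
EX=np.array([np.cos(YAW),np.sin(YAW)]); EY=np.array([-EX[1],EX[0]])
def car(X,Y,z): return np.r_[C+X*EX+Y*EY,z]
def plan(p,phi,o=None):
    "tool-frame shift mm and rotvec from the present pose to TCP p, tool down, azimuth phi"
    o=o or ctrl.get_obs(); r0=R.from_quat(np.roll(o["eef_rot"],-1)); r1=R.from_matrix(np.array([[np.cos(phi),np.sin(phi),0],[np.sin(phi),-np.cos(phi),0],[0,0,-1]]).T.reshape(3,3).T)
    return (r0.inv().apply(np.array(p)-o["eef_pos"])*1e3).round(1),(r0.inv()*r1).as_rotvec().round(4)
E
python3 -c "
from h import *
print(plan(car(.005,.03,.25),YAW+np.pi/2)); print(car(.005,.03,.25))"
```

```text
top 0.5 [0.0, 0.14, 0.14, 0.0, 0.0, 0.0, 0.16, 0.16, 0.16, 0.16, 0.16, 0.1, 0.0, 0.0, 0.0, 0.35]
top 0.55 [0.0, 0.13, 0.0, 0.0, 0.0, 0.0, 0.0, 0.0, 0.11, 0.13, 0.15, 0.16, 0.0, 0.0, 0.0, 0.35]
top 0.6 [0.13, 0.13, 0.0, 0.0, 0.0, 0.0, 0.0, 0.0, 0.0, 0.0, 0.0, 0.0, 0.0, 0.0, 0.0, 0.35]
top 0.65 [0.24, 0.21, 0.18, 0.16, 0.15, 0.15, 0.0, 0.0, 0.0, 0.0, 0.02, 0.0, 0.01, 0.0, 0.0, 0.35]
top 0.7 [0.45, 0.44, 0.4, 0.37, 0.35, 0.32, 0.29, 0.27, 0.26, 0.05, 0.05, 0.05, 0.0, 0.01, 0.0, 0.36]
top 0.75 [0.45, 0.45, 0.45, 0.45, 0.45, 0.45, 0.45, 0.45, 0.45, 0.05, 0.05, 0.05, 0.01, 0.01, 0.0, 0.36]
top 0.8 [None, None, 0.44, 0.44, 0.44, 0.45, 0.45, 0.45, 0.45, 0.0, 0.0, 0.01, 0.01, 0.0, 0.0, 0.36]
top 0.85 [None, None, None, None, None, None, None, None, None, 0.0, 0.0, 0.31, 0.32, 0.32, 0.32, 0.27]
top 0.9 [None, None, None, None, None, None, None, None, None, 0.01, 0.01, 0.31, 0.32, 0.32, 0.32, 0.28]
side 0.5 [None, 0.14, 0.14, -0.0, -0.3, None, 0.15, 0.15, 0.16, 0.16, 0.16, 0.1, 0.0, 0.0, None, None]
side 0.55 [0.0, 0.12, None, None, None, None, None, -0.38, 0.1, 0.13, 0.14, 0.15, 0.0, None, Non
[... 169 characters left out ...]
None, -0.51, -0.0, 0.04, -0.0, None, None, None, 0.35]
side 0.7 [0.44, 0.44, 0.28, 0.26, 0.24, 0.23, 0.19, 0.18, 0.17, 0.05, 0.05, None, None, None, None, 0.38]
side 0.75 [0.44, 0.45, 0.45, 0.45, 0.45, 0.45, 0.45, 0.45, 0.44, 0.04, None, None, None, None, None, None]
side 0.8 [0.03, 0.01, 0.02, 0.07, 0.07, 0.07, 0.02, 0.02, 0.44, None, None, None, None, None, None, None]
side 0.85 [0.03, 0.01, None, None, 0.02, 0.05, 0.03, 0.02, None, None, None, 0.31, 0.32, 0.31, 0.16, None]
side 0.9 [0.02, -0.0, None, 0.01, 0.03, 0.04, 0.01, None, None, None, None, None, 0.32, None, None, None]
(array([ 476.8, -428.2,  -18.7]), array([-1.100e-03, -9.000e-04, -9.445e-01]))
[0.4953581  0.05869305 0.25      ]
```

jog_arm([
  [[34,-31,-2,0,0,0,0],[34,-31,-2,0,0,0,0],[34,-31,-2,0,0,0,0],[34,-31,-2,0,0,0,0],[34,-31,-2,0,0,0,0],[34,-31,-2,0,0,0,0],[34,-31,-2,0,0,0,0],[34,-31,-2,0,0,0,0],[34,-31,-2,0,0,0,0],[34,-31,-2,0,0,0,0]],
])

```text
time_s: 1.15
eef_pos: [0.4184, -0.1032, 0.2514]
eef_rot: [0.0, 0.978, 0.206, 0.0]
wrist_force: [-0.2, -1.3, 0.2]
opening: 0.002
grasp_force: 0.0
```

```bash
python3 -c "
from h import *
o=ctrl.get_obs();print(o['time_s'],o['eef_pos'],o['opening'],o['q'].round(3))
print(plan(car(.005,.03,.25),YAW+np.pi/2))"
```

```text
1.15 [ 0.41835968 -0.10323567  0.25142589] 0.0017059013775115105 [-0.519 -0.177  1.924 -0.     1.394  0.636]
(array([ 135.8, -117.1,    1.4]), array([ 5.000e-04, -1.000e-04, -9.448e-01]))
```

jog_arm([
  [[34,-29.3,0,0,0,0,0],[34,-29.3,0,0,0,0,0],[34,-29.3,0,0,0,0,0],[34,-29.3,0,0,0,-0.135,0],[0,0,0,0,0,-0.135,0],[0,0,0,0,0,-0.135,0],[0,0,0,0,0,-0.135,0],[0,0,0,0,0,-0.135,0],[0,0,0,0,0,-0.135,0],[0,0,0,0,0,-0.135,0]],
])

```text
time_s: 2.15
eef_pos: [0.4949, 0.0572, 0.251]
eef_rot: [-0.0, 0.776, 0.631, -0.0]
wrist_force: [0.6, 0.3, -0.4]
opening: -0.001
grasp_force: 0.0
```

```bash
python3 - <<'E'
from h import *
o=ctrl.get_obs();print(o['time_s'],o['eef_pos'],o['q'].round(3))
print(plan(car(.005,.03,.25),YAW+np.pi/2))
c=ctrl.camera("wrist");np.save("wrist1.npy",c,allow_pickle=True);cv2.imwrite("pics/wrist1.png",cv2.resize(c["frame"],(800,600)))
E
```

```text
2.15 [0.49489808 0.05715106 0.25095002] [-0.124 -0.01   1.772  0.     1.38   0.081]
(array([1.6, 0.1, 0.9]), array([-0.0007,  0.    ,  0.0061]))
```

View pics/wrist1.png

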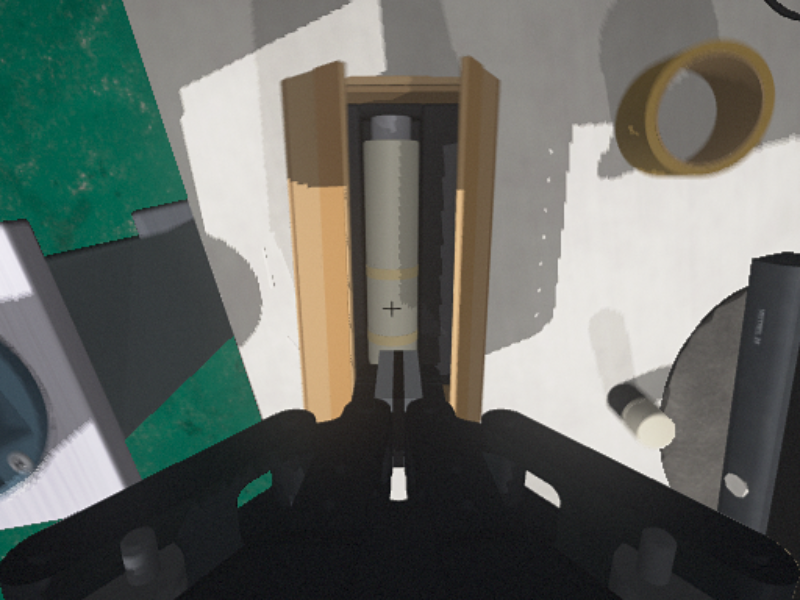

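The wrist view shows the cross at (391,309), the tapes at y≈272 and 340, the flap edges at x≈348 and 460, and the fingers centred in the gap. I'll refine the cross from this second view and lower the closed fingers.

```bash
python3 - <<'E'
from h import *
c=np.load("wrist1.npy",allow_pickle=True).item()
g=cv2.cvtColor(c["frame"],cv2.COLOR_BGR2GRAY).astype(float)
# dark cross in window
y0,x0=188,242; s=g[y0:y0+20,x0:x0+18]; d=np.clip(np.median(s)-12-s,0,None); vv,uu=np.mgrid[:20,:18]
u=(d*uu).sum()/d.sum()+x0; v=(d*vv).sum()/d.sum()+y0; print(u,v)
print(s.astype(int))
T=np.load("top0.npy",allow_pickle=True).item()
w=ray(c,u,v,.086); print("wrist",w, cloud(c)[int(v),int(u)])
# two-ray intersection
def d_(c,u,v): return np.array(c["xyz"]),Rm(c)@np.array([(u-c["cx"])/c["fx"],(v-c["cy"])/c["fy"],1])
o1,a=d_(c,u,v);o2,b=d_(T,209.5,221.7); t=np.linalg.lstsq(np.c_[a,-b],o2-o1,rcond=None)[0]; print(o1+a*t[0],o2+b*t[1])
# column edges -> axis dir & centre
W=cloud(c); hsv=cv2.cvtColor(c["frame"],cv2.COLOR_BGR2HSV)
for r in (100,120,140,160,190,210):
    row=g[r]; print(r,[int(i) for i in np.where(np.abs(np.diff(row[222:285]))>22)[0]+222])
E
```

```text
251.69060475161987 195.9060475161987
[[127 131 133 133 139 139 142 142 144 142 142 142 140 117 112 112 113 112]
 [128 131 133 137 140 139 138 142 146 141 141 141 140 134 115 113 111 110]
 [128 134 135 132 139 141 144 143 145 143 143 142 141 142 113 111 113 111]
 [127 132 132 136 139 138 142 142 146 142 142 144 142 141 117 112 112 110]
 [130 130 133 134 137 138 141 146 129 144 144 142 141 140 127 113 112 110]
 [127 129 133 136 138 137 141 146  74 110 142 142 141 141 141 113 118 112]
 [126 133 135 139 137 140 142 145  69 111 142 141 141 140 140 112 136 110]
 [131 129 133 132 138 139 141 148  72 111 142 142 145 143 140 138 139 135]
 [128 131 134 138 142 145 146 152  75 118 149 149 146 147 143 141 138 137]
 [127 132 124  52  43  45  54  57  28  52  54  50  36  29  77 136 136 134]
 [127 131 136 136 137 141 137 130  74  95 132 143 143 140 137 140 136 133]
 [129 130 134 136 138 141 143 148  76 113 145 144 142 143 141 139 137 135]
 [128 130 132 136 135 138 142 147  71 109 142 142 141 141 138 136 136 133]
 [128 128 134 139 137 136 141 145  81 111 142 142 142 140 140 139 137 136]
 [128 130 132 136 138 137 142 147 101 118 142 141 140 140 138 140 135 132]
 [127 131 133 133 137 138 139 143 142 140 141 142 140 138 139 140 137 134]
 [127 129 131 134 138 136 140 141 142 144 143 142 140 139 138 140 135 136]
 [126 132 133 135 136 137 139 142 143 142 141 143 140 140 139 139 136 136]
 [127 131 131 137 137 139 140 143 142 143 143 141 142 139 140 139 136 136]
 [127 130 132 134 138 139 139 141 146 143 141 142 141 138 141 138 138 134]]
wrist [0.48559488 0.0344387  0.086     ] [0.48500998 0.0355986  0.08570718]
[0.48480124 0.03123501 0.07511297] [0.48433041 0.03134502 0.07511492]
100 [222, 231, 232, 267, 268]
120 [222, 223, 232, 267]
140 [222, 223, 233, 266, 267]
160 [222, 223, 224, 233, 255, 266, 267]
190 [222, 223, 225, 234, 255, 266, 267]
210 [224, 225, 226, 234, 266]
```

jog_arm([
  [[0,0,20,0,0,0,0],[0,0,20,0,0,0,0],[0,0,20,0,0,0,0],[0,0,20,0,0,0,0],[0,0,20,0,0,0,0],[0,0,20,0,0,0,0],[0,0,20,0,0,0,0],[0,0,2,0,0,0,0],[0,0,0,0,0,0,0],[0,0,0,0,0,0,0]],
])

```text
time_s: 3.2
eef_pos: [0.495, 0.0571, 0.1091]
eef_rot: [-0.0, 0.778, 0.628, -0.0]
wrist_force: [-0.9, 0.2, -0.6]
opening: 0.001
grasp_force: 0.0
```

jog_arm([
  [[0,-12,0,0,0,0,0],[0,-12,0,0,0,0,0],[0,-12,0,0,0,0,0],[0,-12,0,0,0,0,0],[0,-12,0,0,0,0,0],[0,-12,0,0,0,0,0],[0,-12,0,0,0,0,0],[0,-12,0,0,0,0,0],[0,-12,0,0,0,0,0],[0,-7,0,0,0,0,0]],
])

```text
time_s: 4.2
eef_pos: [0.38, 0.0816, 0.1082]
eef_rot: [-0.001, 0.777, 0.629, -0.001]
wrist_force: [0.5, 0.3, -0.1]
opening: -0.002
grasp_force: 0.2
```

```bash
python3 - <<'E'
from h import *
o=ctrl.get_obs();d=o['eef_pos'][:2]-C;print(o['time_s'],d@EX,d@EY,o['eef_pos'],o["wrist_force"])
c=np.load("wrist1.npy",allow_pickle=True).item();print("cross",ray(c,250.4,197.1,.086))
W=ctrl.camera("wrist");cv2.imwrite("pics/w2.png",cv2.resize(W["frame"],(640,480)))
E
```

```text
4.2 -0.11259172597324896 0.028248828667113347 [0.37999612 0.0815512  0.10817521] [ 0.53983282  0.3405658  -0.06049593]
cross [0.48381607 0.03331536 0.086     ]
```

View pics/w2.png

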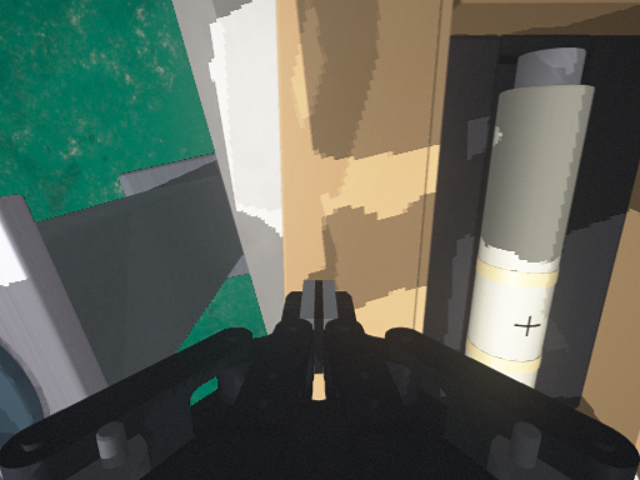

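The near flap is folded back almost flat, on the left of the fingers at about x 285–430 px. Now the far flap.

jog_arm([
  [[0,12,0,0,0,0,0],[0,12,0,0,0,0,0],[0,12,0,0,0,0,0],[0,12,0,0,0,0,0],[0,12,0,0,0,0,0],[0,12,0,0,0,0,0],[0,12,0,0,0,0,0],[0,12,0,0,0,0,0],[0,12,0,0,0,0,0],[0,12,0,0,0,0,0]],
])

```text
time_s: 5.25
eef_pos: [0.501, 0.0558, 0.1094]
eef_rot: [-0.0, 0.777, 0.629, -0.0]
wrist_force: [-0.8, 0.5, 2.6]
opening: 0.001
grasp_force: 0.0
```

jog_arm([
  [[0,10.5,0,0,0,0,0],[0,10.5,0,0,0,0,0],[0,10.5,0,0,0,0,0],[0,10.5,0,0,0,0,0],[0,10.5,0,0,0,0,0],[0,10.5,0,0,0,0,0],[0,10.5,0,0,0,0,0],[0,10.5,0,0,0,0,0],[0,10.5,0,0,0,0,0],[0,10.5,0,0,0,0,0]],
])

```text
time_s: 6.25
eef_pos: [0.6039, 0.0338, 0.1094]
eef_rot: [0.0, 0.777, 0.629, 0.0]
wrist_force: [-0.3, 0.8, -0.2]
opening: -0.002
grasp_force: 0.1
```

```bash
cat > flaps.py <<'E'
from h import *
o=ctrl.get_obs();d=o['eef_pos'][:2]-C;print(o['time_s'],d@EX,d@EY,o['eef_pos'],o["wrist_force"])
for n in ("top","side"):
    c=ctrl.camera(n); w=cloud(c); hsv=cv2.cvtColor(c["frame"],cv2.COLOR_BGR2HSV)
    X=(w[...,:2]-C)@EX; Y=(w[...,:2]-C)@EY; br=(hsv[...,1]>70)&(hsv[...,0]<25)&(Y>-.07)&(Y<.15)&(w[...,2]>.02)
    for lo in list(np.arange(-.14,-.05,.01))+list(np.arange(.05,.14,.01)):
        k=br&(X>lo)&(X<lo+.01)&((Y<-.02)|(Y>.08))
        if k.sum()>5: print(n,round(lo,2),k.sum(),np.percentile(w[k][:,2],[10,50,90]).round(3))
E
python3 flaps.py
```

```text
6.25 0.11632669564056358 0.028380184005127995 [0.60388897 0.0338474  0.10943536] [-0.27383448  0.75729303 -0.16533415]
top -0.13 54 [0.107 0.109 0.111]
top -0.12 87 [0.106 0.108 0.111]
top -0.11 96 [0.104 0.107 0.11 ]
top -0.1 95 [0.103 0.105 0.107]
top -0.09 91 [0.102 0.104 0.106]
top -0.08 91 [0.1   0.102 0.104]
top -0.07 88 [0.098 0.101 0.103]
top -0.06 30 [0.06  0.078 0.098]
top 0.05 11 [0.059 0.069 0.08 ]
top 0.06 234 [0.062 0.1   0.102]
top 0.07 198 [0.099 0.102 0.104]
top 0.08 197 [0.101 0.103 0.106]
top 0.09 197 [0.103 0.105 0.108]
top 0.1 137 [0.104 0.107 0.109]
top 0.11 89 [0.106 0.109 0.111]
top 0.12 63 [0.108 0.11  0.112]
side -0.13 124 [0.104 0.107 0.108]
side -0.12 93 [0.106 0.107 0.107]
side -0.11 92 [0.104 0.105 0.106]
side -0.1 91 [0.103 0.104 0.105]
side -0.09 85 [0.101 0.102 0.103]
side -0.08 87 [0.1   0.101 0.101]
side -0.07 880 [0.026 0.047 0.083]
side 0.05 41 [0.07  0.081 0.098]
side 0.06 511 [0.065 0.085 0.099]
side 0.07 116 [0.099 0.1   0.102]
side 0.08 99 [0.1   0.102 0.103]
side 0.09 107 [0.102 0.103 0.105]
side 0.1 92 [0.103 0.105 0.106]
side 0.11 105 [0.105 0.106 0.108]
side 0.12 48 [0.106 0.107 0.108]
```

Both flaps now lie back at about 3.0 rad. I'll rise over the column for another look at the cross from a second place.

jog_arm([
  [[0,0,-30,0,0,0,0],[-6,-12,-15,0,0,0,20],[-6,-12,-15,0,0,0,40],[-6,-12,-15,0,0,0,60],[-6,-12,-15,0,0,0,60],[-6,-12,-15,0,0,0,60],[-6,-14,-15,0,0,0,60],[-6,-14,-15,0,0,0,60],[-6,-14,-15,0,0,0,60],[-6,-14,-15,0,0,0,60]],
])

```text
time_s: 7.35
eef_pos: [0.4771, 0.0055, 0.2748]
eef_rot: [0.0, 0.777, 0.629, -0.0]
wrist_force: [-0.5, -0.7, -0.4]
opening: 0.701
grasp_force: 0.0
```

```bash
cat > cross.py <<'E'
from h import *
import sys
def find(c,guess):
    # darkest cross by correlation with a plus kernel near the projected guess
    p=Rm(c).T@(np.r_[guess,.086]-np.array(c["xyz"])); u=c["cx"]+c["fx"]*p[0]/p[2]; v=c["cy"]+c["fy"]*p[1]/p[2]
    g=cv2.cvtColor(c["frame"],cv2.COLOR_BGR2GRAY).astype(np.float32)
    L=int(c["fx"]*.006/p[2]); k=np.zeros((2*L+3,2*L+3),np.float32); k[L+1,1:-1]=1;k[1:-1,L+1]=1; k-=k.mean()
    r=cv2.filter2D(g,-1,-k); r=r/ k.clip(0).sum()
    y0,x0=int(v)-14,int(u)-14; s=r[y0:y0+29,x0:x0+29]; _,mx,_,l=cv2.minMaxLoc(s)
    y,x=y0+l[1],x0+l[0]; q=r[y-1:y+2,x-1:x+2]
    du=(q[1,2]-q[1,0])/(2*(2*q[1,1]-q[1,2]-q[1,0])); dv=(q[2,1]-q[0,1])/(2*(2*q[1,1]-q[2,1]-q[0,1]))
    return x+du,y+dv,mx,(u,v)
if __name__=="__main__":
    o=ctrl.get_obs();d=o['eef_pos'][:2]-C;print(o['time_s'],d@EX,d@EY,o['eef_pos'])
    n=sys.argv[1]; c=ctrl.camera("wrist");np.save(n+".npy",c,allow_pickle=True)
    for f in sys.argv[1:]:
        c=np.load(f+".npy",allow_pickle=True).item(); r=find(c,C); w=ray(c,r[0],r[1],.086); print(f,np.round(r[:3],2),np.round(r[3],1),w.round(4),"carton",(w[:2]-C)@EX,(w[:2]-C)@EY)
E
python3 cross.py wrist2 wrist1 top0
python3 -c "
from h import *
print(plan([.4985,-.299,.25],-.012))"
```

```text
7.35 -0.0017001626377686077 -0.02580341994700324 [0.47714577 0.0055214  0.27483778]
wrist2 [255.11 148.47  65.76] [256.9 150.4] [0.4826 0.0332 0.086 ] carton -0.002153961058653174 0.0023595868375356176
wrist1 [250.18 197.03  74.6 ] [251.2 199.4] [0.4836 0.0334 0.086 ] carton -0.001244367981929633 0.0028487881986219905
top0 [224.86 232.8   26.29] [209.4 221.7] [ 0.4569 -0.0068  0.086 ] carton -0.018938104190926147 -0.042066531259696366
(array([-293. ,   84.5,   27.9]), array([ 2.7000e-03, -1.3000e-03,  1.3732e+00]))
```

jog_arm([
  [[-41.9,12,0,0,0,0,60],[-41.9,12,0,0,0,0,60],[-41.9,12,0,0,0,0,60],[-41.9,12,0,0,0,0,60],[-41.9,12,0,0,0,0,60],[-41.9,12,0,0,0,0,60],[-41.9,12,0,0,0,0.1373,60],[0,0,0,0,0,0.1373,60],[0,0,0,0,0,0.1373,60],[0,0,0,0,0,0.1373,60]],
])

```text
time_s: 8.4
eef_pos: [0.4989, -0.2994, 0.2734]
eef_rot: [-0.0, 0.92, 0.392, -0.0]
wrist_force: [0.9, -0.2, 0.0]
opening: 0.703
grasp_force: 0.0
```

jog_arm([
  [[0,0,0,0,0,0.1373,60],[0,0,0,0,0,0.1373,60],[0,0,0,0,0,0.1373,60],[0,0,0,0,0,0.1373,60],[0,0,0,0,0,0.1373,60],[0,0,0,0,0,0.1373,60],[0,0,0,0,0,0,60],[0,0,0,0,0,0,60],[0,0,0,0,0,0,60],[0,0,0,0,0,0,60]],
])

```text
time_s: 9.4
eef_pos: [0.4991, -0.2989, 0.2742]
eef_rot: [-0.0, 1.0, -0.005, -0.0]
wrist_force: [1.5, -0.2, 0.7]
opening: 0.702
grasp_force: 0.0
```

```bash
python3 - <<'E'
from h import *
o=ctrl.get_obs();print(o['time_s'],o['eef_pos'],o['opening'],o['q'].round(2))
print(plan([.4985,-.299,.25],-.012))
c=ctrl.camera("wrist");np.save("wrist3.npy",c,allow_pickle=True);cv2.imwrite("pics/w3.png",cv2.resize(c["frame"],(800,600)))
w=cloud(c); m=(w[...,2]>.130)&(w[...,2]<.155)&(abs(w[...,0]-.4985)<.05)&(abs(w[...,1]+.299)<.04)
k,lab,st,ce=cv2.connectedComponentsWithStats(m.astype(np.uint8))
for i in range(1,k):
    if st[i,4]>60: q=w[lab==i]; print(st[i],q.min(0).round(4),q.max(0).round(4),cv2.minAreaRect(q[:,:2].astype(np.float32)),np.median(q[:,2]))
E
```

```text
9.4 [ 0.49908339 -0.29885771  0.27420027] 0.7021146165557334 [-0.74  0.16  1.54  0.    1.44  0.84]
(array([-0.6,  0.1, 24.2]), array([-0.    ,  0.    ,  0.0015]))
[243 163  26  39 942] [ 0.4771 -0.3123  0.1302] [ 0.5168 -0.2858  0.1449] ((0.4966577887535095, -0.2991858422756195), (0.02604782022535801, 0.03973887860774994), 87.69992065429688) 0.14203824512665028
```

View pics/w3.png

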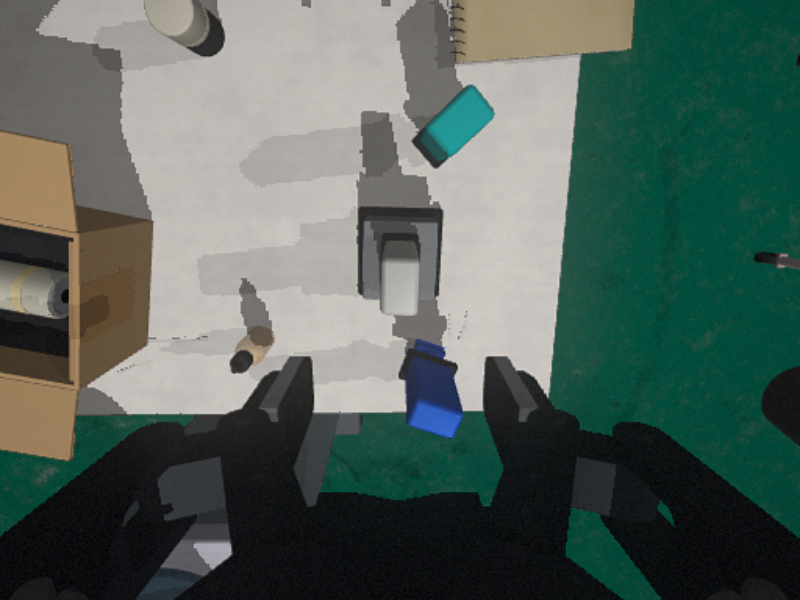

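The wrist view shows the gauge at (400,280) centred between the fingers, with the blue decoy at (432,395) clear of them and the bottle at (250,352). I'll descend and grip.

jog_arm([
  [[-1.5,0,25,0,0,0,60],[0,0,25,0,0,0,60],[0,0,25,0,0,0,60],[0,0,25,0,0,0,60],[0,0,25,0,0,0,60],[0,0,20,0,0,0,60],[0,0,15,0,0,0,60],[0,0,14,0,0,0,60],[0,0,10,0,0,0,60],[0,0,4,0,0,0,60]],
])

```text
time_s: 10.45
eef_pos: [0.4973, -0.2986, 0.0854]
eef_rot: [-0.0, 1.0, -0.006, -0.0]
wrist_force: [0.3, 0.4, 0.1]
opening: 0.7
grasp_force: 0.0
```

jog_arm([
  [[0,0,0,0,0,0,40],[0,0,0,0,0,0,35],[0,0,0,0,0,0,30],[0,0,0,0,0,0,26],[0,0,0,0,0,0,22],[0,0,0,0,0,0,18],[0,0,0,0,0,0,14],[0,0,0,0,0,0,10],[0,0,0,0,0,0,10],[0,0,0,0,0,0,10]],
])

```text
time_s: 11.45
eef_pos: [0.4981, -0.2994, 0.0873]
eef_rot: [0.001, 1.0, -0.006, 0.001]
wrist_force: [-0.4, 1.7, 5.7]
opening: 0.299
grasp_force: 59.5
```

```bash
python3 -c "
from h import *
o=ctrl.get_obs();print(o)"
```

```text
{'time_s': 11.45, 'q': array([-7.45242861e-01,  3.60501034e-01,  1.69954422e+00, -4.79996663e-05,
        1.07978933e+00,  8.37699734e-01]), 'dq': array([-1.51974980e-03, -8.19788037e-04, -4.13971737e-04, -7.44634305e-05,
        1.07175059e-03, -1.54863012e-03]), 'joint_efforts': array([ 3.12922709e-02, -4.51269257e+01, -2.78779632e+01,  3.09314491e-04,
       -1.33378068e-01, -1.53170497e-02]), 'eef_pos': array([ 0.49811649, -0.29936644,  0.08726743]), 'eef_rot': array([ 6.07832346e-04,  9.99981241e-01, -6.06179676e-03,  6.35367355e-04]), 'wrist_force': array([-0.43679074,  1.74674971,  5.73981089]), 'torque': array([ 0.05170677,  0.066188  , -0.04126796]), 'grasp_force': 59.50440466403961, 'opening': 0.2986987985035346}
```

jog_arm([
  [[0,0,-5,0,0,0,10],[0,0,-10,0,0,0,10],[0,0,-15,0,0,0,10],[0,0,-15,0,0,0,10],[0,0,-15,0,0,0,10],[0,0,-15,0,0,0,10],[0,0,-15,0,0,0,10],[0,0,-15,0,0,0,10],[0,0,-20,0,0,0,10],[0,0,-15,0,0,0,10]],
])

```text
time_s: 12.45
eef_pos: [0.4978, -0.2991, 0.2283]
eef_rot: [0.0, 1.0, -0.006, 0.0]
wrist_force: [-0.6, -0.6, -2.0]
opening: 0.296
grasp_force: 59.4
```

```bash
python3 - <<'E'
from h import *
o=ctrl.get_obs();print(o['time_s'],o['eef_pos'],o['opening'],o['grasp_force'],o['wrist_force'])
print("full",plan(car(-.001,.0015,.226),YAW+np.pi/2),car(-.001,.0015,.226))
for n in("side","wrist"):
    c=ctrl.camera(n);np.save(n+"4.npy",c,allow_pickle=True)
    if n=="side": cv2.imwrite("pics/s4.png",cv2.resize(c["frame"][100:260,230:430],(800,640))[:600])
c=np.load("side4.npy",allow_pickle=True).item(); w=cloud(c); p=o['eef_pos']
m=(abs(w[...,0]-p[0])<.04)&(abs(w[...,1]-p[1])<.035)&(w[...,2]<p[2]+.0)&(w[...,2]>.1)
q=w[m]; print(len(q),np.percentile(q[:,2],[1,3,50]))
E
```

```text
12.45 [ 0.49779036 -0.29906057  0.22828422] 0.29558586864543973 59.40455675125122 [-0.55631153 -0.57150779 -1.96206012]
full (array([ -18.3, -330.9,    2. ]), array([ 1.4000e-03, -2.0000e-04, -1.3725e+00])) [0.4835355  0.03207584 0.226     ]
385 [0.1562834  0.15790343 0.1964081 ]
```

View pics/s4.png

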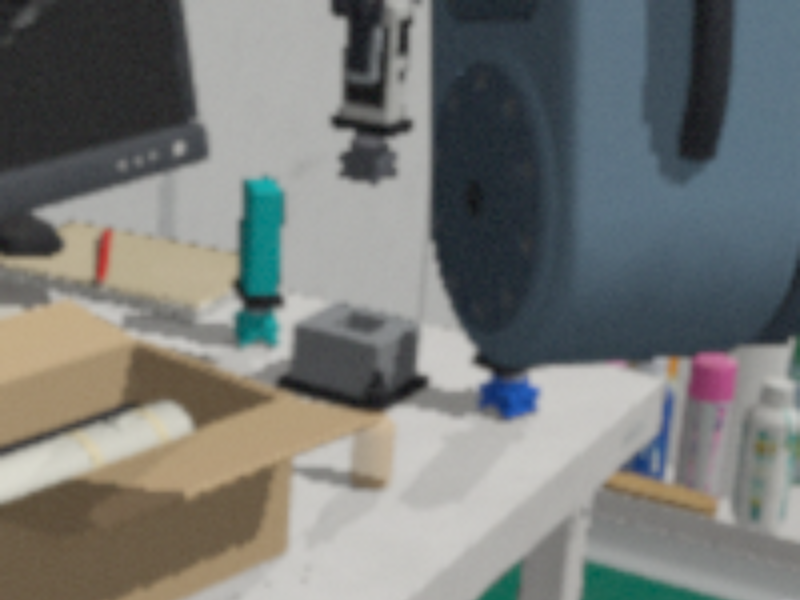

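The side crop shows the gauge hanging upright with its foot at (370,165), out of the empty dock, and both flaps well back. Now to above the mark.

jog_arm([
  [[-2.3,-41.4,0,0,0,0,10],[-2.3,-41.4,0,0,0,0,10],[-2.3,-41.4,0,0,0,0,10],[-2.3,-41.4,0,0,0,0,10],[-2.3,-41.4,0,0,0,0,10],[-2.3,-41.4,0,0,0,0,10],[-2.3,-41.4,0,0,0,0,10],[-2.3,-41.4,0,0,0,-0.1373,10],[0,0,0,0,0,-0.1373,10],[0,0,0,0,0,-0.1373,10]],
])

```text
time_s: 13.55
eef_pos: [0.4824, 0.0342, 0.2255]
eef_rot: [-0.0, 0.979, 0.203, -0.001]
wrist_force: [0.3, -0.5, -1.6]
opening: 0.297
grasp_force: 60.1
```

jog_arm([
  [[0,0,0,0,0,-0.1373,10],[0,0,0,0,0,-0.1373,10],[0,0,0,0,0,-0.1373,10],[0,0,0,0,0,-0.1373,10],[0,0,0,0,0,-0.1373,10],[0,0,0,0,0,-0.1373,10],[0,0,0,0,0,-0.1373,10],[0,0,0,0,0,0,10],[0,0,0,0,0,0,10],[0,0,0,0,0,0,10]],
])

```text
time_s: 14.55
eef_pos: [0.483, 0.0326, 0.226]
eef_rot: [-0.0, 0.778, 0.628, -0.0]
wrist_force: [-0.5, 0.1, -1.9]
opening: 0.295
grasp_force: 60.1
```

```bash
python3 - <<'E'
from h import *
o=ctrl.get_obs();d=o['eef_pos'][:2]-C;print(o['time_s'],d@EX,d@EY,o['eef_pos'],o['wrist_force'])
print(plan(car(-.001,.0015,.226),YAW+np.pi/2))
c=ctrl.camera("wrist");np.save("wrist5.npy",c,allow_pickle=True);cv2.imwrite("pics/w5.png",cv2.resize(c["frame"][130:322,128:384],(800,600),interpolation=cv2.INTER_CUBIC))
E
```

```text
14.55 -0.0016257603851441084 0.0018602627358223287 [0.48299883 0.0325589  0.22598087] [-0.50966761  0.10741656 -1.89656126]
(array([-0.4,  0.6, -0. ]), array([-0.0006,  0.    , -0.0022]))
```

View pics/w5.png

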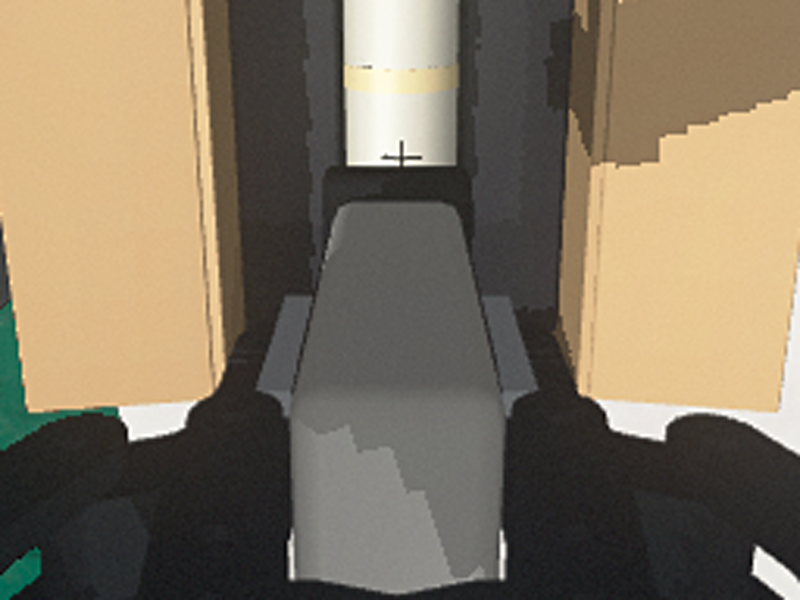

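The wrist crop shows the cross at (401,157), the collar edge ahead of it at row 168, and the gauge body centred at x≈398–401, in line with the column (344–458). I'll measure gauge against cross in this one view.

```bash
cat > rel.py <<'E'
from h import *
import cross,sys
c=np.load(sys.argv[1]+".npy",allow_pickle=True).item(); w=cloud(c); g=cv2.cvtColor(c["frame"],cv2.COLOR_BGR2GRAY)
X=(w[...,:2]-C)@EX; Y=(w[...,:2]-C)@EY; Z=w[...,2]
t=float(sys.argv[2])-.0673  # tip height
for a,b in [(.122,.130),(.1,.118),(.08,.1),(.06,.08),(.045,.06),(.03,.04)]:
    m=(Z-t>a)&(Z-t<b)&(abs(X)<.03)&(Y>0)&(Y<.04)
    if m.sum()<10: continue
    xs=[ (X[r][m[r]].min()+X[r][m[r]].max())/2 for r in range(384) if m[r].sum()>8]
    print("body",a,m.sum(),"X mid",np.round(np.mean(xs),4),"width",np.round(np.ptp(X[m]),4),"Yfront",np.percentile(Y[m],[50,90,97]).round(4))
# edges by rays: collar front edge, body bottom edge
r=cross.find(c,C+np.array([-.001,.003])); p=ray(c,r[0],r[1],.086); print("cross",np.round(r[:3],1),"X,Y",(p[:2]-C)@EX,(p[:2]-C)@EY, "zmap",Z[int(r[1]),int(r[0])])
for row in (140,150,160,172):
    d=np.abs(np.diff(g[row,200:310].astype(int))); e=np.where(d>35)[0]+200
    m=(abs(X[row])<.03)&(Z[row]>.07)&(Z[row]<.1); u=np.where(m)[0]
    if len(u): print(row,u.min(),u.max(),"col X mid",(X[row][u.min()]+X[row][u.max()])/2, X[row][u.max()]-X[row][u.min()],Y[row][u].mean())
u0=128+400/3.125; 
for nm,row,z in (("collar top front edge Y (+25)",130+168/3.125,t+.040),("body bottom front edge (+20)",130+201/3.125,t+.040)):
    p=ray(c,u0,row,z); print(nm,(p[:2]-C)@EX,(p[:2]-C)@EY)
E
python3 rel.py wrist5 .226
```

```text
body 0.122 2474 X mid 0.0029 width 0.0579 Yfront [0.011  0.0168 0.0187]
body 0.1 2516 X mid -0.0005 width 0.059 Yfront [0.0159 0.0216 0.0218]
body 0.08 1658 X mid -0.0026 width 0.0528 Yfront [0.0185 0.0216 0.0218]
body 0.06 793 X mid -0.0027 width 0.0519 Yfront [0.0212 0.0216 0.0218]
body 0.045 312 X mid -0.0027 width 0.0266 Yfront [0.0214 0.0217 0.0218]
body 0.03 367 X mid -0.0028 width 0.0312 Yfront [0.0254 0.0265 0.0266]
cross [256.  180.  106.6] X,Y -0.0012278284833153069 0.0029254618800284666 zmap 0.0868953181003353
140 238 273 col X mid -0.001791542350479557 0.03714743800955515 0.04430814641405588
150 238 274 col X mid -0.0011648948262015183 0.03885781324982375 0.033978724215414216
160 239 273 col X mid -0.0011634708518424748 0.036610036962977786 0.023582181065849785
172 239 273 col X mid -0.0011426338712366684 0.03720557415093284 0.01073675781621836
collar top front edge Y (+25) -0.0017109180369493885 0.027554443453516524
body bottom front edge (+20) -0.0017130680756209347 0.02052414097439835
```

jog_arm([
  [[1.2,1.4,0,0,0,0,10],[0,0,10,0,0,0,10],[0,0,12,0,0,0,10],[0,0,12,0,0,0,10],[0,0,10,0,0,0,10],[0,0,8,0,0,0,10],[0,0,6,0,0,0,10],[0,0,3,0,0,0,10],[0,0,2,0,0,0,10],[0,0,0,0,0,0,10]],
])

```text
time_s: 15.6
eef_pos: [0.4849, 0.0334, 0.1633]
eef_rot: [0.0, 0.777, 0.629, 0.0]
wrist_force: [-1.3, -0.1, -1.9]
opening: 0.298
grasp_force: 60.1
```

```bash
python3 - <<'E'
from h import *
o=ctrl.get_obs();d=o['eef_pos'][:2]-C;print(o['time_s'],d@EX,d@EY,o['eef_pos'],o['wrist_force'],plan(o['eef_pos'],YAW+np.pi/2))
for n in("wrist","side"):
    c=ctrl.camera(n);np.save(n+"6.npy",c,allow_pickle=True)
E
python3 rel.py wrist6 .163
python3 - <<'E'
from h import *
import numpy as np
a=np.load("wrist6.npy",allow_pickle=True).item()["frame"][110:302,128:384]; b=np.load("side6.npy",allow_pickle=True).item()["frame"][90:240,160:340]
cv2.imwrite("pics/6.png",np.hstack([cv2.resize(a,(400,480)),cv2.resize(b,(400,480))]))
E
```

```text
15.6 0.00010386024403183597 0.00307649031873389 [0.4849444  0.03338688 0.16334361] [-1.26110233 -0.11920474 -1.86766237] (array([0., 0., 0.]), array([ 0.0002, -0.    ,  0.0005]))
body 0.122 3113 X mid 0.0033 width 0.0598 Yfront [0.0124 0.0184 0.0204]
body 0.1 2487 X mid -0.0008 width 0.06 Yfront [0.0173 0.0228 0.0231]
body 0.08 1665 X mid -0.0009 width 0.0526 Yfront [0.0195 0.0228 0.023 ]
body 0.06 769 X mid -0.001 width 0.052 Yfront [0.0224 0.0228 0.023 ]
body 0.045 313 X mid -0.001 width 0.0268 Yfront [0.0226 0.0228 0.0229]
body 0.03 281 X mid -0.0012 width 0.0309 Yfront [0.0271 0.0277 0.0278]
cross [247.3 187.6  37.2] X,Y -0.007038152310771697 0.012714608825874456 zmap 0.1357374659545484
140 232 276 col X mid -0.0014949429862946423 0.03666167009805906 0.051380401518442684
150 232 276 col X mid -0.001536598742829142 0.037074994165592304 0.043357779017254953
160 232 276 col X mid -0.0016487798105400044 0.03770292726907867 0.03518091918479678
172 233 276 col X mid -0.0009043261654851052 0.03715609768001743 0.025268105829631845
collar top front edge Y (+25) -7.36131133537328e-05 0.028689210192910913
body bottom front edge (+20) -5.682437390096794e-05 0.021645081330846708
```

View pics/6.png

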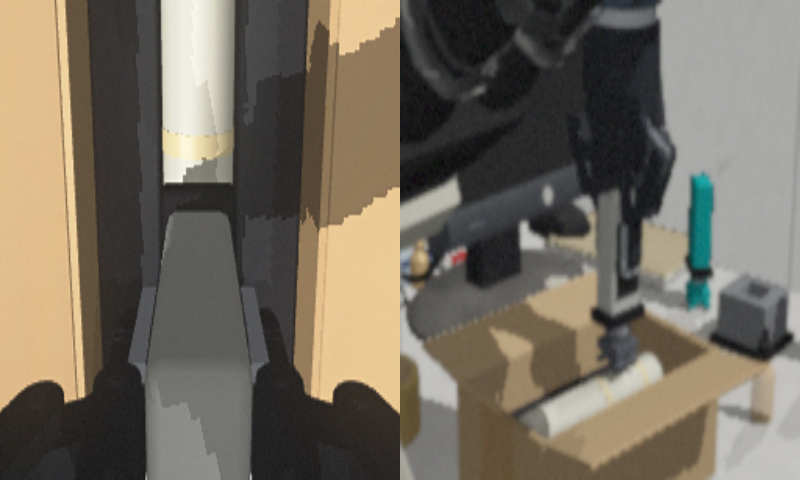

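The left panel (wrist) shows the tape at row 143 ahead of the collar, with the gauge in line with the column. The right panel (side) shows the upright gauge just above the column between the strips. Lateral error is under 0.5 mm. I'll approach to near contact and check the tape for the Y fit.

```bash
python3 - <<'E'
from h import *
for n in ("wrist5","wrist6"):
    c=np.load(n+".npy",allow_pickle=True).item(); f=c["frame"].astype(int)
    s=(f[:,250:260,2]-f[:,250:260,0]).mean(1)  # yellowness
    r=np.arange(110,200); k=r[s[r]>s[r].max()*.5]; k=k[k<185]; e=[k.min()-.5,k.max()+.5]
    Ys=[(ray(c,255,v,.086)[:2]-C)@EY for v in e]; print(n,e,np.round(Ys,4),"cross Y from tape",np.mean(Ys)-.026)
E
```

```text
wrist5 [np.float64(151.5), np.float64(159.5)] [0.033  0.0247] cross Y from tape 0.002830264609128986
wrist6 [np.float64(163.5), np.float64(173.5)] [0.0329 0.0247] cross Y from tape 0.0027842560771803616
```

jog_arm([
  [[0,0,3,0,0,0,10],[0,0,2,0,0,0,10],[0,0,1,0,0,0,10],[0,0,1,0,0,0,10],[0,0,0,0,0,0,10],[0,0,0,0,0,0,10],[0,0,0,0,0,0,10],[0,0,0,0,0,0,10],[0,0,0,0,0,0,10],[0,0,0,0,0,0,10]],
])

```text
time_s: 16.7
eef_pos: [0.4848, 0.0334, 0.1563]
eef_rot: [0.0, 0.777, 0.629, -0.0]
wrist_force: [0.2, -0.9, -1.5]
opening: 0.297
grasp_force: 60.1
```

Gauge and cross agree to 0.1 mm in Y. Gentle press in two steps.

jog_arm([
  [[0,0,0.5,0,0,0,10],[0,0,0.5,0,0,0,10],[0,0,0.5,0,0,0,10],[0,0,0.5,0,0,0,10],[0,0,0.5,0,0,0,10],[0,0,0.5,0,0,0,10],[0,0,0.5,0,0,0,10],[0,0,0.5,0,0,0,10],[0,0,0,0,0,0,10],[0,0,0,0,0,0,10]],
])

```text
time_s: 17.7
eef_pos: [0.4848, 0.0334, 0.1524]
eef_rot: [-0.0, 0.777, 0.629, -0.0]
wrist_force: [-1.6, -0.6, -0.1]
opening: 0.301
grasp_force: 60.3
```

```bash
python3 - <<'E'
from h import *
f=[]
for i in range(8): ctrl.camera("side"); o=ctrl.get_obs(); f.append(np.r_[o['wrist_force'],o['eef_pos'][2]])
print(o['time_s'],np.mean(f,0),np.std(f,0),o['torque'])
E
```

```text
18.1 [-0.65269941  0.05188203  0.61497598  0.15234279] [4.58054454e-01 5.99391200e-01 7.18869102e-01 2.55503934e-05] [0.01049112 0.18717199 0.02911805]
```

jog_arm([
  [[0,0,0.5,0,0,0,10],[0,0,0.5,0,0,0,10],[0,0,0.5,0,0,0,10],[0,0,0.5,0,0,0,10],[0,0,0.5,0,0,0,10],[0,0,0.3,0,0,0,10],[0,0,0,0,0,0,10],[0,0,0,0,0,0,10],[0,0,0,0,0,0,10],[0,0,0,0,0,0,10]],
])

```text
time_s: 19.1
eef_pos: [0.4848, 0.0334, 0.1495]
eef_rot: [0.0, 0.777, 0.629, 0.0]
wrist_force: [-1.4, 0.5, 1.6]
opening: 0.294
grasp_force: 60.5
```

```bash
python3 - <<'E'
from h import *
f=[]
for i in range(24): c=ctrl.camera(["side","wrist"][i%2]); o=ctrl.get_obs(); f.append(np.r_[o['wrist_force'],o['eef_pos'][2]])
print(o['time_s'],np.mean(f,0),np.std(f,0),o['torque'],o['grasp_force'])
np.save("wrist7.npy",c,allow_pickle=True); d=o['eef_pos'][:2]-C;print(d@EX,d@EY,o['eef_rot'])
a=c["frame"][110:302,128:384]; b=ctrl.camera("side")["frame"][150:240,210:300]
cv2.imwrite("pics/7.png",np.hstack([cv2.resize(a,(350,480)),cv2.resize(b,(450,480),interpolation=cv2.INTER_CUBIC)]))
E
python3 rel.py wrist7 .1497 | grep -v cross
```

```text
20.3 [-1.04187648 -0.18678593  1.70143354  0.14950752] [4.55377064e-01 5.79824616e-01 5.17948408e-01 1.41921204e-05] [-0.01334693  0.26102823 -0.01848541] 60.461071729660034
-1.3365870521810444e-05 0.003072925846212434 [2.14442423e-05 7.77330458e-01 6.29092488e-01 1.21071294e-05]
body 0.122 2089 X mid 0.0035 width 0.0599 Yfront [0.0128 0.0178 0.0196]
body 0.1 2565 X mid -0.0008 width 0.0599 Yfront [0.0171 0.0228 0.023 ]
body 0.08 1669 X mid -0.0011 width 0.0528 Yfront [0.0203 0.0228 0.023 ]
body 0.06 800 X mid -0.0011 width 0.0525 Yfront [0.0224 0.0228 0.023 ]
body 0.045 303 X mid -0.0012 width 0.0266 Yfront [0.0226 0.0229 0.023 ]
body 0.03 413 X mid -0.0011 width 0.0311 Yfront [0.026  0.0277 0.0279]
140 231 278 col X mid -0.0011603742917765322 0.037001251839607514 0.05266707199657547
150 231 278 col X mid -0.000975937733247844 0.03741046994324151 0.04516173508828699
160 231 278 col X mid -0.0010204955251402886 0.03795926217734002 0.03740190662079107
172 231 278 col X mid -0.0010556214173816966 0.038401825106866364 0.028146020996213328
collar top front edge Y (+25) -0.0001547525928385111 0.028819210156087346
body bottom front edge (+20) -0.00013796076308975232 0.021796558147341747
```

View pics/7.png

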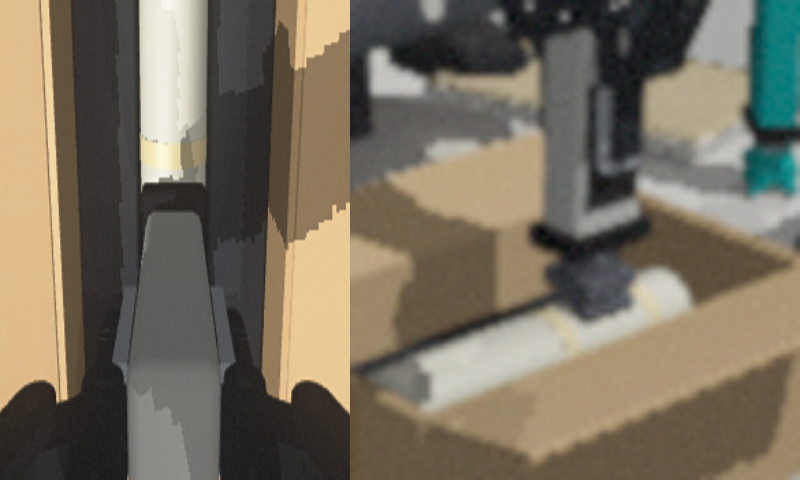

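The foot sits astride the column between the two tapes (right panel, about (595,285)) and the gauge is upright. Contact force is about 3.5 N, so the foot is about half way in.

```bash
python3 -c "
from bench import ctrl
print(ctrl.hand_in())"
```

```text
the job is handed in; nothing more can be done
None
```

Handed in at about 20 s: both flaps are folded back to about 3.0 rad, and the gauge is still gripped, upright and astride the column on the cross within about 0.5 mm by the wrist camera, pressing at about 3.5 N with the foot about half way in; no verdict came back.

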